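# Shift a honey sample round the gate to the viewing end

### The arm

A 7-joint arm with a two-finger parallel gripper is mounted at the origin on the work surface. World frame = base frame: x ahead of the robot, y to its left, z up, the work surface at z = 0. Lengths are in m, angles in rad, forces in N, time in s.
With the tool pointing down it reaches from about 0.4 to 0.85 m from the base axis. Payload 10.4 kg.
Tool frame: the origin (TCP) lies on the centre line of the jaws, within the pads' length; the fingertips stand 8 mm ahead of it and the grasp point (between the pads) lies 11 mm behind it (r.nose_length is the distance from the TCP to the fingertips, in m); z points along the fingers, y is the direction in which the jaws open and shut (so a half turn about z gives the same grasp; the last joint's range is limited). The gripper opens to 87 mm and grips with 3 to 60 N. Pads are 19 mm wide; open, the fingers measure 117 mm over their backs; the gripper's body (75 mm by 190 mm) begins 51 mm behind the grasp point.
Start: joints at [-1.351, 0.332, -0.065, 1.46, 0.022, 1.35, -0.088], TCP at [0.15, 0.607, 0.231] pointing down, gripper open.
Joint ranges: [-2.6, 2.6], [-0.5, 2.12], [-1.47, 1.34], [0.16, 2.42], [-1.27, 4.41], [0.06, 2.06], [-2.6, 2.6]. Speed limits (rad/s): [2.22, 2.22, 2.79, 2.79, 3.14, 3.14, 3.14].

### API

Orientations are given as a unit quaternion [x, y, z, w].
In Python, from bench import r, imaging, job gives the robot as it stands. The module is installed in compiled form; this text tells all that it offers.
- The arm moves only by the tool servo_tool, never from a script. Its argument "deltas" is text: rows parted by semicolons, each of 7 numbers parted by spaces: the shift along the world's x, y, z in units of 40 mm (1.0 is 40 mm), then the turn, a rotation vector about the world's x, y, z in units of 8 degrees (1.0 is 8 degrees), then the closure, from 0 (fully open) to 1 (shut). In form: x y z rx ry rz hand; .... A call has 1 to 5 rows; each row shifts and turns the commanded pose from where the row before left it; what a row does not reach is not made up. A row lasts 1/8 s, in which the tool goes at most 62.5 mm and 10.7 degrees, less where a joint would pass 70% of its speed; a pose out of reach is approached as far as the arm can. A call is refused whole if a number of a shift passes 1 or a number of a turn 1, either way. A call with a gripper value outside its range is refused whole. The fingers move at their own pace and stop on an object; "newtons" is the grip in N (left out, the last holds). Time passes only in rows, so rows that do not move let the fingers close. It gives the time, the measured TCP pose, the force and the opening at its end, in the units of the state.
- r.read_state(): the state, without advancing time (a new reading comes with each control period).
- imaging.camera(name): name is "scene" or "top" or "wrist"; returns a dict with "color" (384x512x3 uint8, red, green, blue), "z_map" (384x512 float32, m along the optical axis (not along the pixel's ray), 0 where there is no reading), "camera_matrix" (3x3 intrinsics, pixels), "dist" ([k1, k2, p1, p2, k3] as OpenCV has them; the pictures are not rectified), "R" (3x3) and "t" (3): a world point X has camera coordinates R X + t. Camera axes: x right, y down, z forward; pixel columns grow to the right and rows downward; lengths in m; the calibration is good to about 2 mm. A picture is of the moment at which its call begins.
- job.close_job(): hands the job in, once; it reports no verdict.
The state is a dict: "time": time; "joint_positions": joint angles; "joint_vel": joint speeds; "joint_torque": joint torques, N m; "ee_pos": TCP position; "eef_rot": TCP orientation; "ft_force": force on the tool from outside, world axes, zero at the start; "torque": the same for the moment, N m; "width": finger opening in m.
Only numpy, scipy, OpenCV 4.12 (cv2) and the standard library are available. Lean on these libraries where they do the work, as an engineer would, in place of code of your own. Each camera call takes 0.05 s, during which the arm holds its last target. There are 200 camera calls.

### The job

With the fingertips, push the blue sample holder along the L-shaped slot of the specimen stage, round the corner and fully home to the green-marked viewing end, then back the hand off. Only push it: do not lift the holder, and leave the honey jar, the tub and the vial alone.

Things in the scene. Friction and masses are not known exactly. Their poses are not given: they have to be found in the camera images.
- stage: Fixed specimen stage, at any yaw. Round dark foot 200 mm across, 12 mm high; on it a white block 140 (stage x) by 120 mm (stage y), flat top 32 mm above the counter. Top plate 8 mm thick with an L-shaped slot 14 mm wide: long leg along stage +x from the yellow-marked loading end to the corner, then short leg along stage +y to the green-marked viewing end. Origin: centre of underside, on the counter; z up.
- load_end (a point): Point at the yellow-marked loading end of the slot, at the height of the plate's top (32 mm): where the pin's centre is when the holder stands at that end; stage frame (-45, -30) mm. The slot's end wall is 7 mm beyond.
- corner (a point): Point at the slot's corner, at the height of the plate's top: the pin's centre when it is at the corner; stage frame (45, -30) mm. The outer walls of the corner are 7 mm from it.
- view_end (a point): Point at the green-marked viewing end of the slot, at the height of the plate's top: the pin's centre when the holder is home; stage frame (45, 35) mm. The slot's end wall is 7 mm beyond.
- holder: Upright blue cylinder, 28 mm across, 36 to 68 mm above the counter, 0.25 kg. Its 11 mm pin passes down through the slot (1.5 mm play each side) to a 40 mm slippery plastic foot disc on the channel floor; captive, 4 mm up-down play. Light friction (a few newtons move it), no spring. Starts in the long leg within 25 mm of load_end. Origin: centre of foot underside, 12 mm above the counter; z up.
- honey_jar: Amber jar with yellow lid, 66 mm across, 85 mm high, loose on the counter; leave alone. Origin: centre of its underside.
- tub: Yellow tub with white lid, 88 mm across, 63 mm high, loose on the counter; leave alone. Origin: centre of its underside.
- vial: Small amber vial with red cap, 34 mm across, 50 mm high, loose on the counter; leave alone. Origin: centre of its underside.
Things that resemble listed ones, but are neither listed nor needed, are in the scene too. Of the things that look like the holder, the largest one is meant. What is shaped like the stage but purple is not meant.

How it is judged:
By the outcome, as a careful person would: the job done as asked, in the order asked, and still so for the second after the job is handed in, with the robot touching nothing.
It also fails if it takes over 48 s, if anything falls off the work surface, if the arm or the gripper's body presses on something with over 40 N, if the wrist force passes 120 N, or if a joint passes its speed limit or range.

## Working session

There is one attempt and no reset: what is moved stays moved. The work goes in short steps, Python scripts to look and compute and a tool call to move; the robot and the scene stay as the last step left them, time stands still between calls to the robot, and variables do not carry over. Pictures are saved under pics/ and viewed, about 8 in all and at most 12, crops included, and the job is handed in when it is done.

Besides the shell and the picture viewer there is one more tool, called after "Call:" as name(argument=value, ...) on one line, values as JSON. servo_tool: Moves the arm, as the interface text tells. Its arguments: {"type":"object","properties":{"deltas":{"type":"string"},"newtons":{"type":"number"}},"required":["deltas"]}

```bash
mkdir -p pics
cat > h.py <<'E'
import numpy as np, cv2
from bench import r, imaging, job
def shot(n):
    c=imaging.camera(n); return c
def save(c,f,crop=None,s=1):
    im=c["color"][:,:,::-1]
    if crop: x0,y0,x1,y1=crop; im=im[y0:y1,x0:x1]
    cv2.imwrite("pics/"+f,cv2.resize(im,None,fx=s,fy=s,interpolation=cv2.INTER_CUBIC))
def plane(c,uv,z):
    uv=np.array(uv,float).reshape(-1,1,2)
    n=cv2.undistortPoints(uv,c["camera_matrix"],np.array(c["dist"])).reshape(-1,2)
    d=np.c_[n,np.ones(len(n))]@c["R"]; o=-c["R"].T@c["t"]
    return o+d*((z-o[2])/d[:,2])[:,None]
E
python3 - <<'E'
from h import *
a=shot("top");b=shot("scene")
np.save("top.npy",a,allow_pickle=True)
im=np.hstack([a["color"],b["color"]])
cv2.imwrite("pics/a.png",cv2.resize(a["color"][:,:,::-1],(768,576)));save(b,"b.png",None,1.5)
print(-a["R"].T@a["t"],-b["R"].T@b["t"]); print(r.read_state()["eef_rot"],r.read_state()["time"],r.nose_length)
E
```

```text
[ 0.52975429 -0.01598721  1.06718898] [ 1.07882894 -0.24860476  0.7759348 ]
[ 1.21100907e-01  9.92640013e-01 -6.09404531e-04 -5.43664556e-05] 0.1 0.008
```

View pics/a.png

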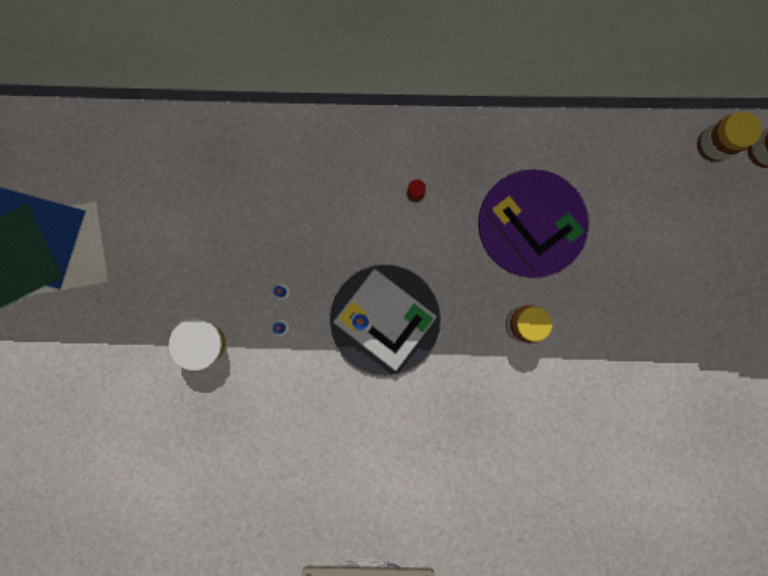

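View pics/b.png

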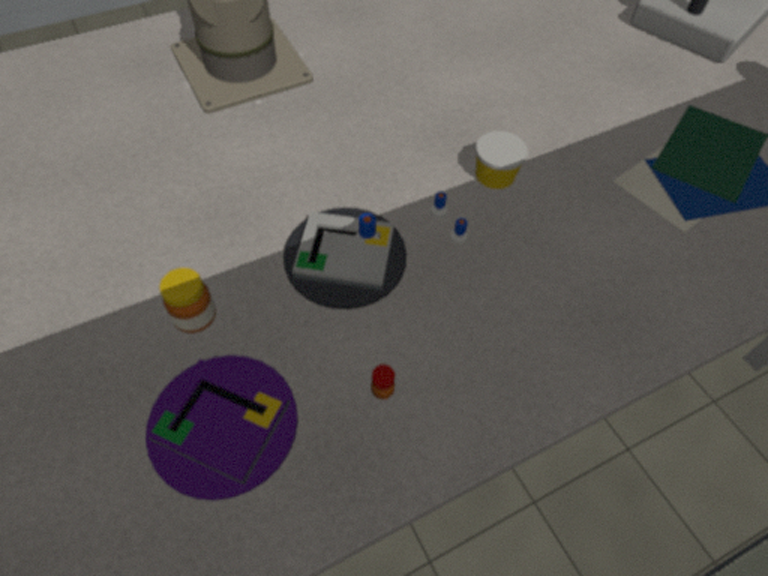

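Top picture (768-wide): the holder candidates are the blue cylinder on the white stage (360,322) and two small blue ones at (281,291) and (280,328). The one on the stage is the largest and sits in the white stage's slot, so I choose it. The purple stage (533,223) is the decoy. The jar is at (530,324), the tub at (196,344) and the vial at (417,190).

```bash
cat > meas.py <<'E'
from h import *
def holder(c):
    hsv=cv2.cvtColor(c["color"],cv2.COLOR_RGB2HSV)
    return cv2.inRange(hsv,(105,120,40),(130,255,255))
def patch(c,lo,hi):
    hsv=cv2.cvtColor(c["color"],cv2.COLOR_RGB2HSV); return cv2.inRange(hsv,lo,hi)
def world(c):
    v,u=np.nonzero(c["z_map"]>0); z=c["z_map"][v,u].astype(float)
    n=cv2.undistortPoints(np.c_[u,v].astype(float).reshape(-1,1,2),c["camera_matrix"],np.array(c["dist"])).reshape(-1,2)
    return u,v,(np.c_[n,np.ones(len(n))]*z[:,None]-c["t"])@c["R"]
E
python3 - <<'E'
from meas import *
c=shot("top"); save(c,"c.png",(205,165,305,260),6)
u,v,P=world(c)
m=(u>215)&(u<298)&(v>170)&(v<258)
near=P[m]
print("plate zs",np.histogram(near[:,2],bins=np.arange(-.01,.09,.004)))
top=near[(near[:,2]>.024)&(near[:,2]<.042)][:,:2]
rect=cv2.minAreaRect((top*1000).astype(np.float32)); print(rect,cv2.boxPoints(rect))
for n,lo,hi in(("yellow",(20,120,60),(35,255,255)),("green",(50,100,30),(85,255,255)),("blue",(105,120,40),(130,255,255)),("red",(0,120,50),(12,255,255))):
    k=patch(c,lo,hi); nn,l,s,ce=cv2.connectedComponentsWithStats(k)
    for i in range(1,nn):
        if s[i,4]>5: print(n,s[i,4],ce[i].round(1),(plane(c,ce[i],.032)*1000).round(1), "holdertop",(plane(c,ce[i],.068)*1000).round(1)[0,:2])
E
```

```text
plate zs (array([   2,  271, 1843,  682,  202, 1409,  509,   25,    8,  185, 1353,
        507,    7,    0,    0,    0,    1,    0,    3,   62,   36,    0,
          0,    0]), array([-0.01 , -0.006, -0.002,  0.002,  0.006,  0.01 ,  0.014,  0.018,
        0.022,  0.026,  0.03 ,  0.034,  0.038,  0.042,  0.046,  0.05 ,
        0.054,  0.058,  0.062,  0.066,  0.07 ,  0.074,  0.078,  0.082,
        0.086]))
((546.6332397460938, -21.694969177246094), (141.32843017578125, 122.29716491699219), 53.459346771240234) [[ 455.4314    -42.061607]
 [ 553.68915  -114.87648 ]
 [ 637.8351     -1.328331]
 [ 539.57733    71.48654 ]]
yellow 523 [493.7  86.6] [[ 895.2 -650.3   32. ]] holdertop [ 882.5 -628.2]
yellow 152 [336.9 139.1] [[ 747.4 -234.5   32. ]] holdertop [ 739.8 -226.9]
yellow 131 [233.7 209.2] [[554.  39.  32.]] holdertop [553.2  37.1]
yellow 441 [355.6 215.6] [[ 543.  -284.3   32. ]] holdertop [ 542.5 -275. ]
yellow 31 [147.8 227.6] [[501.6 264.3  32. ]] holdertop [502.6 254.5]
green 1738 [ 15.2 170.7] [[645.7 616.7  32. ]] holdertop [641.7 594.7]
green 158 [379.5 150.8] [[ 717.5 -348.    32. ]] holdertop [ 711.  -336.5]
green 154 [278.8 211.1] [[551.1 -81.   32. ]] holdertop [550.4 -78.8]
blue 1253 [ 32.1 149.2] [[704.  576.5  32. ]] holdertop [697.9 555.9]
blue 29 [186.3 194.1] [[592.  165.9  32. ]] holdertop [589.8 159.6]
blue 63 [239.8 214.5] [[540.2  22.4  32. ]] holdertop [539.8  21.1]
blue 35 [185.5 218. ] [[528.4 166.   32. ]] holdertop [528.4 159.7]
red 14 [479.6  82.8] [[ 905.4 -613.6   32. ]] holdertop [ 892.3 -592.8]
red 11 [481.6  94.7] [[ 872.9 -618.5   32. ]] holdertop [ 860.9 -597.6]
red 109 [277.4 125.6] [[781.6 -74.1  32. ]] holdertop [772.8 -72.1]
red 49 [344.1 211.6] [[ 553. -254.   32.]] holdertop [ 552.2 -245.7]
red 13 [239.5 214.2] [[541.1  23.1  32. ]] holdertop [540.7  21.8]
```

View pics/c.png

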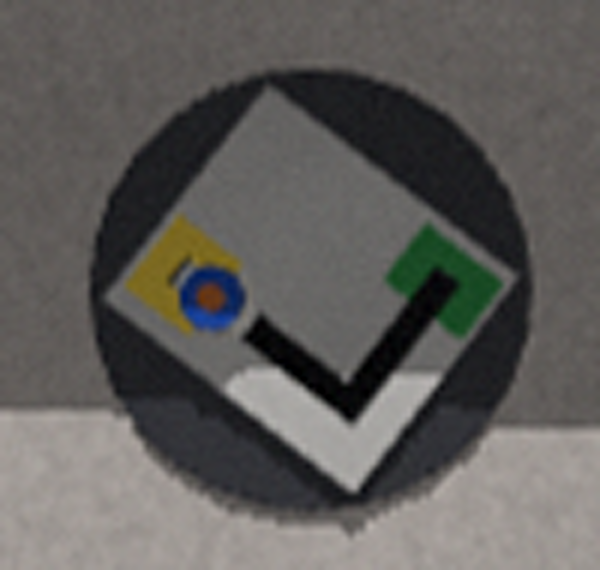

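The crop confirms it: the blue cylinder (crop 212,298) stands near the yellow end, the corner is at (350,405) and the green end at (440,285). Stage centre is (546.6, -21.7) mm and yaw is about -126.5°. In world mm, load is (549.3, 32.3), corner (495.7, -40.0), view (547.9, -78.7) and the holder (540, 21). I'll push with closed fingers, tool y along stage x.

Call:
servo_tool(deltas="0.69 -0.92 0 0 0 -0.19 1; 0.69 -0.92 0 0 0 -0.19 1; 0.69 -0.92 0 0 0 -0.19 1; 0.69 -0.92 0 0 0 -0.19 1; 0.69 -0.92 0 0 0 -0.19 1", newtons=10)

```text
time: 0.78
ee_pos: [0.289, 0.4212, 0.2304]
eef_rot: [0.187, 0.982, -0.0, -0.0]
ft_force: [0.6, -0.2, 1.4]
width: 0.045
```

Call:
servo_tool(deltas="0.69 -0.92 0 0 0 -0.19 1; 0.69 -0.92 0 0 0 -0.19 1; 0.69 -0.92 0 0 0 -0.19 1; 0.69 -0.92 0 0 0 -0.19 1; 0.69 -0.92 0 0 0 -0.19 1")

```text
time: 1.4
ee_pos: [0.4269, 0.2373, 0.2305]
eef_rot: [0.252, 0.968, 0.0, -0.0]
ft_force: [1.1, -0.3, -0.3]
width: 0.0017
```

Call:
servo_tool(deltas="0.69 -0.92 0 0 0 -0.19 1; 0.69 -0.92 0 0 0 -0.19 1; 0.69 -0.92 0 0 0 -0.19 1; 0.69 -0.92 0 0 0 -0.19 1; 0 0 0 0 0 0 1")

```text
time: 2.02
ee_pos: [0.5379, 0.0877, 0.2304]
eef_rot: [0.305, 0.952, -0.001, 0.0]
ft_force: [0.0, 0.6, -0.5]
width: 0.0006
```

Call:
servo_tool(deltas="0.75 -0.75 -0.4 0 0 -0.12 1; 0 0 -1 0 0 0 1; 0 0 -1 0 0 0 1; 0 0 -0.9 0 0 0 1; 0 0 0 0 0 0 1")

```text
time: 2.65
ee_pos: [0.5644, 0.062, 0.0962]
eef_rot: [0.31, 0.951, -0.001, -0.002]
ft_force: [0.5, -0.8, 1.2]
width: 0.0006
```

Run:
```python
from meas import *
c=shot("wrist"); t=shot("top")
im=np.hstack([c["color"][:,:,::-1],cv2.resize(t["color"][165:260,205:305,::-1],(404,384))])
cv2.imwrite("pics/d.png",cv2.resize(im,None,fx=.85,fy=.85))
print(r.read_state()["ee_pos"],r.read_state()["joint_positions"])
```

```text
[0.56694287 0.06202416 0.09961846] [-0.58574665  0.34194094  0.47437385  1.7849295  -0.17717271  1.05621322
  0.89304753]
```

View pics/d.png

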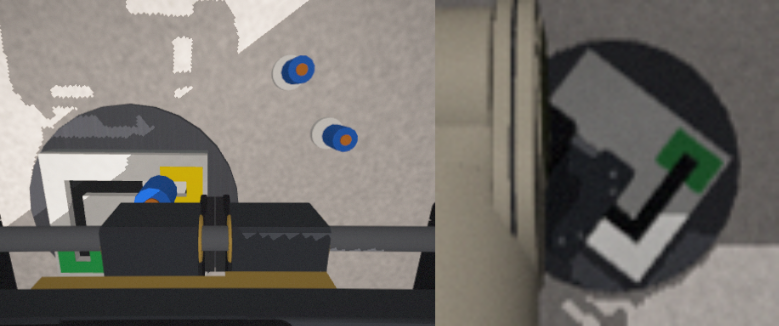

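The wrist picture shows the closed fingers beside the holder (155,192), on the yellow side (185,182), with the slot going left. They are clear of it. Now I descend.

Call:
servo_tool(deltas="0.07 -0.05 -0.6 0 0 0 1; 0 0 -0.6 0 0 0 1; 0 0 0 0 0 0 1")

```text
time: 3.12
ee_pos: [0.5694, 0.0598, 0.051]
eef_rot: [0.31, 0.951, -0.0, -0.0]
ft_force: [0.0, 0.9, -0.3]
width: 0.0005
```

Call:
servo_tool(deltas="-0.15 -0.2 0 0 0 0 1; -0.15 -0.2 0 0 0 0 1; -0.1 -0.14 0 0 0 0 1; -0.1 -0.14 0 0 0 0 1; -0.1 -0.14 0 0 0 0 1")

```text
time: 3.75
ee_pos: [0.5454, 0.0265, 0.0508]
eef_rot: [0.31, 0.951, 0.0, 0.0]
ft_force: [0.7, 0.8, 1.8]
width: 0.0005
```

Call:
servo_tool(deltas="-0.12 -0.16 0 0 0 0 1; -0.12 -0.16 0 0 0 0 1; -0.12 -0.16 0 0 0 0 1; 0 0 0 0 0 0 1")

```text
time: 4.25
ee_pos: [0.5304, 0.0067, 0.0504]
eef_rot: [0.311, 0.95, -0.0, -0.0]
ft_force: [-0.3, 1.0, -0.1]
width: 0.0005
```

```bash
cat > st.py <<'E'
from meas import *
L=np.array([549.3,32.3]);ex=np.array([-.5954,-.8034]);ey=np.array([.8034,-.5954])
p=r.read_state()["ee_pos"][:2]*1000-L
print("tcp s,l",p@ex,p@ey,r.read_state()["ft_force"])
for n in("top","scene"):
    c=shot(n); 
    k=patch(c,(105,120,30),(130,255,255))|patch(c,(0,120,30),(14,255,255)); k=patch(c,(105,110,25),(130,255,255))
    nn,l,s,ce=cv2.connectedComponentsWithStats(k)
    for i in range(1,nn):
        if s[i,4]>8:
            q=plane(c,ce[i],.068 if n=="top" else .055)[0,:2]*1000-L
            if abs(q@ex-40)<75 and abs(q@ey-20)<75: print(n,s[i,4],ce[i],"holder s,l",q@ex,q@ey)
E
python3 st.py
```

```text
tcp s,l 31.854557805546783 0.09195407566453362 [-0.28713366  1.03569152 -0.11841391]
scene 128 [226.3359375 148.8515625] holder s,l 55.45905384931337 7.147656808495526
```

Call:
servo_tool(deltas="-0.12 -0.16 0 0 0 0 1; -0.12 -0.16 0 0 0 0 1; -0.1 -0.14 0 0 0 0 1; 0 0 0 0 0 0 1")

```text
time: 4.85
ee_pos: [0.517, -0.0116, 0.0506]
eef_rot: [0.311, 0.95, -0.0, -0.0]
ft_force: [-0.0, -0.5, 0.4]
width: 0.0004
```

Call:
servo_tool(deltas="-0.04 -0.05 0 0 0 0 1; -0.03 -0.04 0 0 0 0 1; 0 0 0 0 0 0 1")

```text
time: 5.22
ee_pos: [0.5146, -0.0145, 0.0506]
eef_rot: [0.31, 0.951, 0.0, 0.0]
ft_force: [-0.5, -0.2, -0.3]
width: 0.0009
```

```bash
python3 st.py
```

```text
tcp s,l 58.27992447217058 0.022561100162469927 [-0.48791279 -0.15375692 -0.29885679]
scene 124 [215.57258065 147.67741935] holder s,l 81.24334239617292 8.105751454250587
```

Call:
servo_tool(deltas="-0.04 -0.05 0 0 0 0 1; 0 0 0 0 0 0 1")

```text
time: 5.58
ee_pos: [0.5129, -0.0167, 0.0506]
eef_rot: [0.31, 0.951, 0.0, -0.0]
ft_force: [0.1, -0.0, -0.3]
width: 0.0006
```

Call:
servo_tool(deltas="-0.04 -0.05 0 0 0 0 1; 0 0 0 0 0 0 1")

```text
time: 5.82
ee_pos: [0.5113, -0.0187, 0.0506]
eef_rot: [0.31, 0.951, 0.0, -0.0]
ft_force: [0.1, 0.9, -0.0]
width: 0.0004
```

Call:
servo_tool(deltas="-0.03 -0.04 0 0 0 0 1; 0 0 0 0 0 0 1")

```text
time: 6.08
ee_pos: [0.5104, -0.02, 0.0507]
eef_rot: [0.31, 0.951, 0.0, 0.0]
ft_force: [1.3, 0.7, 0.3]
width: 0.0004
```

```bash
python3 st.py
```

```text
tcp s,l 65.22400869579087 -0.09752506440538511 [1.34059295 0.72862419 0.31805244]
scene 118 [212.94067797 147.56779661] holder s,l 87.44123371284145 8.874888231263213
```

Call:
servo_tool(deltas="-0.03 -0.04 0 0 0 0 1; 0 0 0 0 0 0 1")

```text
time: 6.42
ee_pos: [0.5098, -0.0214, 0.0511]
eef_rot: [0.31, 0.951, 0.001, 0.001]
ft_force: [2.5, 3.1, 4.2]
width: 0.0003
```

Call:
servo_tool(deltas="-0.03 -0.04 0 0 0 0 1; 0 0 0 0 0 0 1")

```text
time: 6.68
ee_pos: [0.5092, -0.0225, 0.0515]
eef_rot: [0.31, 0.951, 0.001, 0.001]
ft_force: [2.9, 5.5, 6.0]
width: 0.0002
```

```bash
python3 st.py
python3 - <<'E'
from meas import *
c=shot("scene");w=shot("wrist")
im=np.hstack([cv2.resize(c["color"][110:215,175:285,::-1],(402,384)),w["color"][:,:,::-1]])
cv2.imwrite("pics/e.png",cv2.resize(im,None,fx=.85,fy=.85))
E
```

```text
tcp s,l 67.88371607496465 0.3827557326856308 [2.88651419 5.51016472 5.99331883]
scene 116 [211.94827586 147.04310345] holder s,l 90.10140702919543 7.711233117934341
```

View pics/e.png

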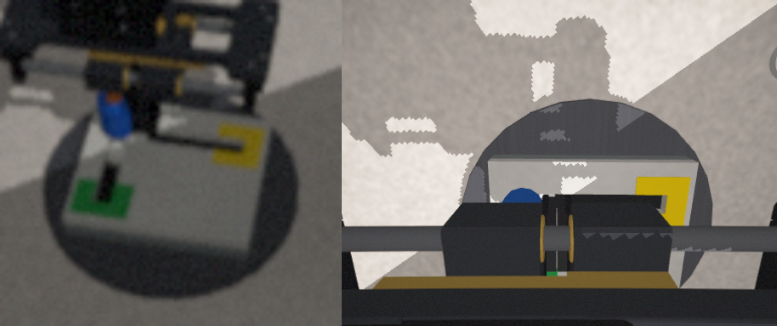

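The force rise shows the holder is against the corner's outer wall, at (115,115) in the scene crop. Next I back off, go round to its -y side and push along the short leg.

Call:
servo_tool(deltas="0.15 0.2 0 0 0 0 1; -0.36 0.27 0 0 0 0 1; -0.36 0.27 0 0 0 0 1; 0 0 0 0 0 0 1")

```text
time: 7.38
ee_pos: [0.4831, 0.0073, 0.05]
eef_rot: [0.309, 0.951, -0.0, -0.001]
ft_force: [-0.0, 0.2, -0.1]
width: 0.0008
```

```bash
python3 st.py
```

```text
tcp s,l 59.541966253315024 -38.27285578148327 [-0.0115903   0.23646196 -0.11318236]
scene 143 [213.20979021 146.14685315] holder s,l 87.75878322027282 4.480523356001257
```

Call:
servo_tool(deltas="-0.23 -0.31 0 0 0 0 1; -0.22 -0.3 0 0 0 0 1; 0 0 0 0 0 0 1")

```text
time: 7.85
ee_pos: [0.4662, -0.0198, 0.0505]
eef_rot: [0.312, 0.95, -0.0, -0.0]
ft_force: [0.7, 0.1, -0.0]
width: 0.0005
```

Call:
servo_tool(deltas="0.1 -0.07 0 0 0 0 1; 0.1 -0.07 0 0 0 0 1; 0.1 -0.07 0 0 0 0 1; 0 0 0 0 0 0 1")

```text
time: 8.35
ee_pos: [0.4794, -0.0267, 0.0505]
eef_rot: [0.31, 0.951, -0.0, 0.0]
ft_force: [-0.3, 0.5, -0.6]
width: 0.0002
```

```bash
python3 st.py
python3 - <<'E'
from meas import *
c=shot("scene");w=shot("wrist")
im=np.hstack([cv2.resize(c["color"][110:215,175:285,::-1],(402,384)),w["color"][:,:,::-1]])
cv2.imwrite("pics/f.png",cv2.resize(im,None,fx=.85,fy=.85))
E
```

```text
tcp s,l 89.01900675076214 -20.972877872451356 [-0.29295068  0.54334112 -0.59661214]
scene 156 [213.01923077 146.65384615] holder s,l 87.86569111561643 6.0905973414992545
```

View pics/f.png

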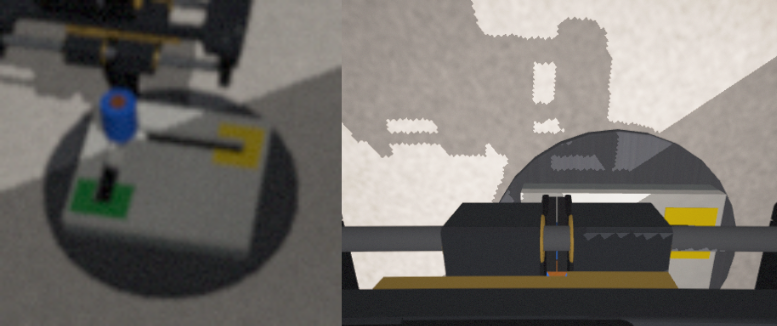

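The holder (scene crop 118,115) is at the corner with the fingers right behind it. Now I push along the short leg.

Call:
servo_tool(deltas="0.12 -0.09 0 0 0 0 1; 0.16 -0.12 0 0 0 0 1; 0.16 -0.12 0 0 0 0 1; 0 0 0 0 0 0 1")

```text
time: 9.05
ee_pos: [0.4973, -0.0405, 0.0506]
eef_rot: [0.311, 0.95, -0.0, 0.0]
ft_force: [-0.2, 0.4, -0.5]
width: 0.0005
```

```bash
python3 st.py
```

```text
tcp s,l 89.44436423953445 1.531669789143237 [-0.24616769  0.36341333 -0.5209518 ]
scene 160 [210.875  153.8625] holder s,l 88.06263875832357 28.43078926957364
```

Call:
servo_tool(deltas="0.16 -0.12 0 0 0 0 1; 0.16 -0.12 0 0 0 0 1; 0.16 -0.12 0 0 0 0 1; 0.12 -0.09 0 0 0 0 1; 0 0 0 0 0 0 1")

```text
time: 9.78
ee_pos: [0.521, -0.0583, 0.0506]
eef_rot: [0.311, 0.951, -0.0, 0.0]
ft_force: [-0.2, -0.3, 0.6]
width: 0.0002
```

Call:
servo_tool(deltas="0.08 -0.06 0 0 0 0 1; 0 0 0 0 0 0 1")

```text
time: 10.02
ee_pos: [0.524, -0.0603, 0.0506]
eef_rot: [0.31, 0.951, 0.0, 0.0]
ft_force: [0.8, 0.2, -0.4]
width: 0.0004
```

Call:
servo_tool(deltas="0.06 -0.04 0 0 0 0 1; 0 0 0 0 0 0 1")

```text
time: 10.28
ee_pos: [0.5264, -0.0618, 0.0506]
eef_rot: [0.31, 0.951, 0.0, 0.0]
ft_force: [0.9, 0.1, -0.1]
width: 0.0004
```

```bash
python3 st.py
```

```text
tcp s,l 89.22289853805752 37.61880698367648 [ 0.92375218  0.11500186 -0.10765575]
scene 148 [207.43243243 165.59459459] holder s,l 88.26049310369534 63.54932711274913
```

Keep creeping until the force rises at the end wall.

Call:
servo_tool(deltas="0.04 -0.03 0 0 0 0 1; 0 0 0 0 0 0 1")

```text
time: 10.62
ee_pos: [0.528, -0.0629, 0.0506]
eef_rot: [0.31, 0.951, 0.0, 0.0]
ft_force: [0.9, 1.5, -0.6]
width: 0.0006
```

Call:
servo_tool(deltas="0.04 -0.03 0 0 0 0 1; 0 0 0 0 0 0 1")

```text
time: 10.88
ee_pos: [0.5295, -0.0641, 0.0506]
eef_rot: [0.31, 0.951, 0.0, -0.0]
ft_force: [-0.2, 0.9, 0.2]
width: 0.0007
```

Call:
servo_tool(deltas="0.04 -0.03 0 0 0 0 1; 0 0 0 0 0 0 1")

```text
time: 11.12
ee_pos: [0.5305, -0.0648, 0.0505]
eef_rot: [0.31, 0.951, 0.0, -0.001]
ft_force: [-4.4, 3.2, 3.8]
width: 0.0003
```

```bash
python3 st.py
```

```text
tcp s,l 89.17872501263417 42.72564429131048 [-4.40982508  3.21935937  3.83430837]
scene 153 [207.09150327 167.09150327] holder s,l 88.0638097534876 67.88576152097806
```

Call:
servo_tool(deltas="0.05 -0.04 0 0 0 0 1; 0 0 0 0 0 0 1")

```text
time: 11.48
ee_pos: [0.5315, -0.0653, 0.0505]
eef_rot: [0.31, 0.951, 0.001, -0.002]
ft_force: [-9.8, 8.0, 10.6]
width: 0.0004
```

Call:
servo_tool(deltas="-0.1 0.08 0 0 0 0 1; -0.35 0.26 0 0 0 0 1; -0.3 0.22 0.5 0 0 0 1; 0 0 1 0 0 0 1; 0 0 1 0 0 0 1")

```text
time: 12.1
ee_pos: [0.5029, -0.0449, 0.1517]
eef_rot: [0.31, 0.951, -0.0, 0.0]
ft_force: [0.3, -0.4, -0.5]
width: 0.0008
```

Call:
servo_tool(deltas="0 1 0.5 0 0 0 1; 0 1 0 0 0 0 1; 0 1 0 0 0 0 1; 0 1 0 0 0 0 1; 0 1 0 0 0 0 1")

```text
time: 12.72
ee_pos: [0.5033, 0.1564, 0.1707]
eef_rot: [0.311, 0.951, 0.0, 0.0]
ft_force: [-0.4, -0.2, -0.0]
width: 0.0005
```

Call:
servo_tool(deltas="0 1 0 0 0 0 1; 0 0 0 0 0 0 1")

```text
time: 12.98
ee_pos: [0.5026, 0.1987, 0.1703]
eef_rot: [0.308, 0.951, 0.0, 0.0]
ft_force: [0.4, -0.4, 0.3]
width: 0.0003
```

```bash
python3 st.py
python3 - <<'E'
from meas import *
c=shot("scene");w=shot("top")
im=np.hstack([cv2.resize(c["color"][110:215,175:285,::-1],(402,384)),cv2.resize(w["color"][165:260,205:305,::-1],(404,384))])
cv2.imwrite("pics/g.png",cv2.resize(im,None,fx=.9,fy=.9))
u,v,P=world(w); p=P[:,:2]*1000-[549.3,32.3]; 
k=(P[:,2]>.058)&(P[:,2]<.08)&(np.hypot(p[:,0]+1.4,p[:,1]+111)<40); print(k.sum(),p[k].mean(0)@np.array([[-.5954,.8034],[-.8034,-.5954]]),P[k,2].mean())
E
```

```text
tcp s,l -105.89120322474359 -136.57207976893875 [ 0.4293877  -0.44310659  0.26036564]
top 62 [278.29032258 212.41935484] holder s,l 89.56282074908603 63.48943447878047
scene 140 [207.23571429 167.77142857] holder s,l 87.3037841122239 69.72856063764466
99 [89.4866782  64.64016349] 0.06906784701495207
```

View pics/g.png

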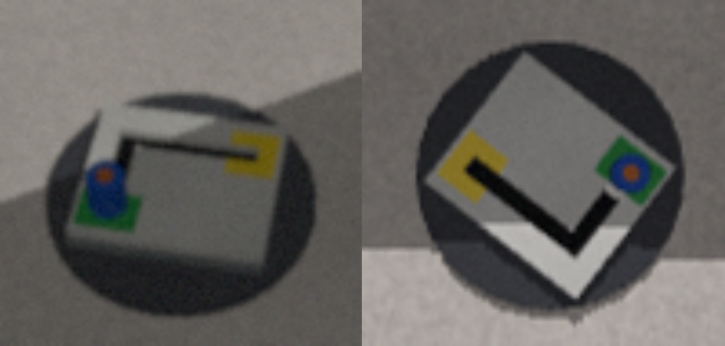

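The holder stands upright on the green mark (top crop 631,173), at (89.5, 64.6) mm from the loading end against a nominal (90, 65). The hand is clear of it.

```bash
python3 -c "
from bench import job; print(job.close_job())"
```

```text
the job is handed in; nothing more can be done
None
```

The blue holder is at the green-marked viewing end, and the job was handed in at about 13 s of the 48 s. I pushed it with the closed fingertips down the long leg to the corner wall, then along the short leg to the end wall. The hand then backed off, up and away.

**Force at the end wall:** it rose to about 10–13 N along the push, with about 11 N upward, before I backed off.

**Final position:** relative to the loading end, depth put the holder at (89.5, 64.6) mm and the colour mask at (89.6, 63.5) mm. Nominal is (90, 65) mm, so both agree within the slot's play. It is upright, with its top at 69 mm against a nominal 68 mm.

**Disagreement:** the scene camera read (87.3, 69.7) mm. I discounted this because its colour centroid lies on the holder's side face, which biases it.

**Jar, tub and vial:** I did not measure these again at the end. The path kept well clear of them, and no unexpected contact force appeared in the readings.

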